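# Feed the cleaning cartridge into the grinder's chute with the push stick

## Robot

A 6-joint arm with a two-finger parallel gripper is mounted at the origin on the work surface. World frame = base frame: x ahead of the robot, y to its left, z up, the work surface at z = 0. Lengths are in m, angles in rad, forces in N, time in s.
With the tool pointing down it reaches from about 0.325 to 0.85 m from the base axis. Payload 4.4 kg.
Tool frame: the origin (TCP) lies at the very end of the fingers, on their centre line; the grasp point (between the pads) lies behind it (pinch_z is the z of the grasp point in the tool frame, in m); z points along the fingers, y is the direction in which the jaws open and shut (so a half turn about z gives the same grasp; the last joint's range is limited). The gripper opens to 94 mm and grips with 3 to 60 N. Pads are 16 mm wide; open, the fingers measure 119 mm over their backs; the gripper's body (75 mm by 177 mm) begins 78 mm behind the grasp point.
Start: joints at [1.105, 0.207, 1.542, -0, 1.393, -0.15], TCP at [0.178, 0.547, 0.205] pointing down, gripper open.
Joint ranges: [-2.73, 2.73], [-0.86, 2.22], [0.23, 2.46], [-1.11, 4.25], [0.08, 2.63], [-2.82, 2.82]. Speed limits (rad/s): [2.79, 2.79, 3.14, 3.14, 3.14, 3.14].

## Interface

Orientations are given as a 3x3 rotation matrix whose columns are the frame's x, y, z axes.
In Python, from plant import * gives the robot as it stands. The module is installed in compiled form; this text tells all that it offers.
- The arm moves only by the shell command python3 -m creep 'ROWS' [FORCE]. ROWS is JSON, a list of rows, each a list of 3 entries, a list of its own where there are three numbers: the turn, a rotation vector about the tool's x, y, z in rad, then the shift along the tool's x, y, z in cm, then the finger opening in cm, from 0 to 9.4. In form: [[[ax, ay, az], [x, y, z], grip], ...]. A call has 1 to 20 rows; each row shifts and turns the pose as measured when the row begins, along the tool's axes as they then stand; what a row does not reach is not made up. A row lasts 1/8 s, in which the tool goes at most 62.5 mm and 10.7 degrees, less where a joint would pass 70% of its speed; a pose out of reach is approached as far as the arm can. A call with a gripper value outside its range is refused whole. The fingers move at their own pace and stop on an object; FORCE is the grip in N (left out, the last holds). Time passes only in rows, so rows that do not move let the fingers close. It gives the time, the measured TCP pose, the force and the opening at its end, in the units of the state.
- sense(): the state, without advancing time (a new reading comes with each control period).
- grab_frame(name): name is "scene" or "top"; returns (picture, depth): 384x512x3 uint8, red, green, blue; 384x512 float32, m along the optical axis (not along the pixel's ray), 0 where there is no reading.
- get_calibration(name): a dict with "intrinsics" (3x3 intrinsics, pixels), "dist" ([k1, k2, p1, p2, k3] as OpenCV has them; the pictures are not rectified), "rvec" (rotation vector, rad) and "tvec" (3), from world to camera coordinates, as OpenCV has them. Camera axes: x right, y down, z forward; pixel columns grow to the right and rows downward; lengths in m; the calibration is good to about 2 mm. A picture is of the moment at which its call begins. get_calibration takes no time and is no camera call.
- hand_in(): hands the job in, once; it reports no verdict.
The state is a dict: "t": time; "joints": joint angles; "dq": joint speeds; "joint_efforts": joint torques, N m; "ee_pos": TCP position; "orientation": TCP orientation; "ft_force": force on the tool from outside, world axes, zero at the start; "ft_torque": the same for the moment, N m; "grip_width": opening from 0.0 (shut) to 1.0 (fully open).
Only numpy, scipy, OpenCV 4.12 (cv2) and the standard library are available. Lean on these libraries where they do the work, as an engineer would, in place of code of your own. Each camera call takes 0.05 s, during which the arm holds its last target.

## Task

Pick up the bamboo push stick and use it to feed the white cleaning cartridge along the grinder's chute, under the cover, until it is fully home against the stop hidden inside; hold it pressed there for a second with 10 to 15 N (more than 20 N on it cracks it), and do not let the stick jam hard on the chute. Then lay the stick flat on the cork mat again and let go; leave the grinder and everything else alone.

Things in the scene. Friction and masses are not known exactly. Their poses are not given: they have to be found in the camera images.
- grinder: Chrome burr grinder with a cartridge chute, fixed. Origin: at counter height, at the chute's open entrance, on its centre line; x = feed direction along the chute (level), z up. Chute: straight channel, 22 mm wide inside, 6 mm walls, floor 6 mm above the counter; open trough (walls to 20 mm height) from x = 0 to 55 mm, covered from 55 to 190 mm. Grinder body from x = 190 mm on, 190 mm wide, 275 mm tall.
- cover_mouth (a point): Where the chute's dark cover begins, 55 mm from the entrance: centre of the covered opening (15.75 mm above the counter). Cover's underside 25.5 mm, top 30.5 mm above the counter; a black brake housing on it, centred 40 mm farther on, reaches 45 mm. Under it a sprung roller rubs on the cartridge and resists with a few N (under 6 N) as it passes.
- stop_zone (a point): Middle of the zone under the cover in which the hidden, rubber-faced stop sits, 148 mm from the entrance, on the centre line. The stop's face is up to 18 mm before or after this point along the feed direction, different every time, to be felt. Home, the cartridge's centre is 18 mm before the stop's face; there the push rises by about 10 N per mm.
- cartridge_mid (a point): Centre of the cleaning cartridge: a white plastic block with an orange band, 36 mm long (its x), 20 mm wide (y), 18 mm tall, about 40 g; it starts lying in the open trough, its x axis along the feed direction. It fits the channel with 1 mm play on each side.
- stick_handle (a point): Centre of the handle of the bamboo push stick (about 70 g). The handle is a block 55 mm long (x), 18 mm wide (y), 40 mm tall, its underside flush with the stick's underside (20 mm below this point). The stick is 200 mm long; its x axis points from the handle to the tip.
- stick_tip (a point): Centre of the flat end of the stick's blade, 172.5 mm ahead of the handle's centre along the stick's x and 14 mm lower. The blade is a bar 145 mm long, 14 mm wide (y), 12 mm tall, its underside flush with the handle's underside (6 mm below this point).
- stick_mid (a point): The stick's mid-length point, 72.5 mm ahead of the handle's centre, 6 mm above the stick's underside.
- mat: Cork mat fixed to the counter, 260 mm (x) by 100 mm (y), 4 mm thick; origin under its centre at counter height. The stick lies on it at the start.
- shot_cup: Glass espresso shot cup, 54 mm across, 60 mm tall; origin under its centre. Bystander.
- tamper: Steel tamper, 58 mm across, 88 mm tall, standing; origin under its centre. Bystander.
- brush: Bamboo-handled brush, 135 mm long, lying on a ceramic spoon rest; origin under its middle. Bystander.
- milk_jug: Steel milk jug, 84 mm across, 100 mm tall; origin under its centre. Bystander.
- bean_jar: Amber glass bean jar, 90 mm across, 150 mm tall; origin under its centre. Bystander.

How it is judged:
On the way:
1. the cartridge, fully home under the cover, is held pressed against the hidden stop by the stick with more than 8 N, without moving (x of cartridge_mid in the frame of grinder above 0.108 m and contact force between stick and cartridge above 8 N and linear speed of cartridge below 0.004 m/s), for 0.4 s.
At the end, for the whole second after the job is handed in: The cartridge lies in the covered part of the chute where it was pressed home (its centre more than 108 mm from the entrance), and the stick lies flat (within 0.1 rad) and released on the cork mat, its mid-length within 70 mm of the mat's centre, all at rest (x of cartridge_mid in the frame of grinder above 0.108 m and horizontal distance between stick_mid and mat below 0.07 m and height (world z) of stick_mid below 0.014 m and angle between stick_mid's own z axis and vertical below 0.1 rad and linear speed of each of stick, cartridge below 0.01 m/s and contact force between the fingers and stick below 0.1 N); the robot touches nothing.
It fails at once if more than 20 N between the stick and the cartridge (contact force between stick and cartridge above 20 N).
It fails at once if the stick jams on the grinder or its chute with more than 15 N (contact force between stick and grinder above 15 N).
It fails at once if the robot's arm or fingers knock against the grinder or its chute with more than 10 N (contact force between any of the arm, the fingers and grinder above 10 N).
It fails at once if the shot cup, tamper, brush, milk jug or bean jar is moved by more than 30 mm (distance of any of shot_cup, tamper, brush, milk_jug, bean_jar from where it was at the start of the episode above 0.03 m).
It also fails if it takes over 64 s, if anything falls off the work surface, if the arm or the gripper's body presses on something with over 40 N, if the wrist force passes 120 N, or if a joint passes its speed limit or range.

## Working session

There is one attempt and no reset: what is moved stays moved. The work goes in short steps, Python scripts to look and compute and a shell command to move; the robot and the scene stay as the last step left them, time stands still between calls to the robot, and variables do not carry over. Pictures are saved under pics/ and viewed, and the job is handed in when it is done.

```bash
mkdir -p pics; ls; cat > look.py <<'E'
from plant import *
import cv2, numpy as np, sys
def shot(name, tag):
    p,d=grab_frame(name); cv2.imwrite(f'pics/{tag}.png',p[:,:,::-1]); np.savez(f'pics/{tag}.npz',p=p,d=d); return p,d
def world(name,uv,z):
    c=get_calibration(name);K=np.array(c['intrinsics']);R,_=cv2.Rodrigues(np.array(c['rvec'],float));t=np.array(c['tvec'],float).reshape(3)
    q=cv2.undistortPoints(np.array([[uv]],float),K,np.array(c['dist'],float))[0,0]
    r=R.T@np.array([q[0],q[1],1]);o=-R.T@t
    if z[0]=='z': return o+r*(z[1]-o[2])/r[2]
    return o+r*z[1]
def cloud(name,d):
    c=get_calibration(name);K=np.array(c['intrinsics']);R,_=cv2.Rodrigues(np.array(c['rvec'],float));t=np.array(c['tvec'],float).reshape(3)
    v,u=np.mgrid[:384,:512]
    q=cv2.undistortPoints(np.stack([u.ravel(),v.ravel()],1)[:,None].astype(float),K,np.array(c['dist'],float))[:,0]
    P=np.c_[q,np.ones(len(q))]*d.ravel()[:,None]
    return ((P-t)@R).reshape(384,512,3)
E
python3 - <<'E'
from look import *
print(sense())
for n in('scene','top'):
    shot(n,n+'0');print(get_calibration(n))
print(pinch_z if 'pinch_z' in globals() else None)
E
```

```text
pics
{'t': 0.0, 'joints': array([ 1.10552427e+00,  2.07432293e-01,  1.54294317e+00, -4.25453935e-06,
        1.39348804e+00, -1.50517914e-01]), 'dq': array([ 0.00070234,  0.00060147,  0.0004369 , -0.00105778, -0.0004636 ,
        0.00011439]), 'joint_efforts': array([-1.80117304e-04, -3.70877981e+01, -2.81415868e+01,  6.97089778e-02,
        3.63571860e-02, -1.75804116e-04]), 'ee_pos': array([0.17766677, 0.54601708, 0.20428895]), 'orientation': array([[-9.50872584e-01,  3.09580842e-01, -1.01510708e-03],
       [ 3.09582324e-01,  9.50870474e-01, -2.03132990e-03],
       [ 3.36374532e-04, -2.24579512e-03, -9.99997422e-01]]), 'ft_force': array([-0.09317618,  0.56659354,  0.4969262 ]), 'ft_torque': array([ 0.00168288, -0.01661449, -0.05724814]), 'grip_width': 1.0044920477482846}
{'intrinsics': array([[482.71216253,   0.        , 259.19211564],
       [  0.        , 482.71216253, 189.7836039 ],
       [  0.        ,   0.        ,   1.        ]]), 'dist': array([-0.04816651,  0.        ,  0.        ,  0.        ,  0.        ]), 'rvec': array([ 1.14542889,  2.15098201, -1.11992225]), 'tvec': array([ 0.34312138, -0.15410272,  1.97105636])}
{'intrinsics': array([[373.53248995,   0.        , 258.11626837],
       [  0.        , 373.53248995, 188.18948411],
       [  0.        ,   0.        ,   1.        ]]), 'dist': array([-0.05187878,  0.        ,  0.        ,  0.        ,  0.        ]), 'rvec': array([ 2.10244715, -2.11782079,  0.21314902]), 'tvec': array([-0.05822051,  0.51735938,  1.11447735])}
-0.0188
```

View pics/scene0.png

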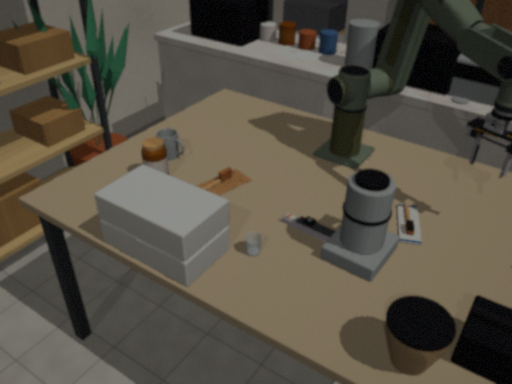

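View pics/top0.png

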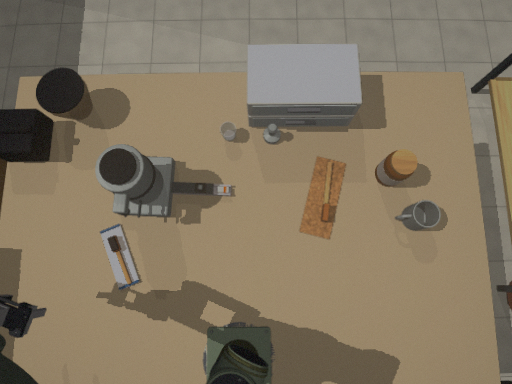

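The top view shows the grinder at (140,185), with its chute running right to an entrance near (233,190) and the cartridge at (223,190). The mat is at (323,197), with the stick handle at (325,212) and its tip near (329,162). I'll zoom in next.

```bash
python3 - <<'E'
from look import *
p=np.load('pics/top0.npz')['p'][:,:,::-1]
a=cv2.resize(p[150:220,160:250],None,fx=8,fy=8,interpolation=cv2.INTER_CUBIC)
b=cv2.resize(p[150:245,290:360],None,fx=6,fy=6,interpolation=cv2.INTER_CUBIC)
cv2.imwrite('pics/a.png',a);cv2.imwrite('pics/b.png',b)
d=np.load('pics/top0.npz')['d'];C=cloud('top',d)
np.set_printoptions(precision=3,suppress=True,linewidth=200)
for uv in[(223,190),(228,190),(215,189),(200,188),(190,188),(180,187),(240,200),(323,225),(325,212),(329,175),(310,200),(229,135),(350,200)]:print(uv,C[uv[1],uv[0]])
E
```

```text
(223, 190) [0.518 0.051 0.023]
(228, 190) [0.518 0.035 0.023]
(215, 189) [0.526 0.079 0.004]
(200, 188) [0.521 0.122 0.044]
(190, 188) [0.525 0.157 0.026]
(180, 187) [0.528 0.189 0.027]
(240, 200) [ 0.489 -0.003  0.001]
(323, 225) [ 0.406 -0.269  0.002]
(325, 212) [ 0.442 -0.27   0.042]
(329, 175) [ 0.567 -0.293  0.014]
(310, 200) [ 0.488 -0.23  -0.001]
(229, 135) [0.712 0.035 0.001]
(350, 200) [ 0.487 -0.361 -0.003]
```

View pics/a.png

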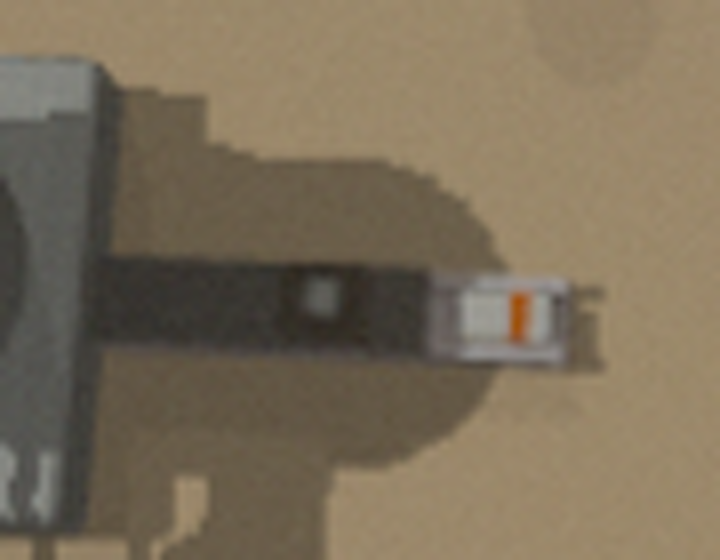

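View pics/b.png

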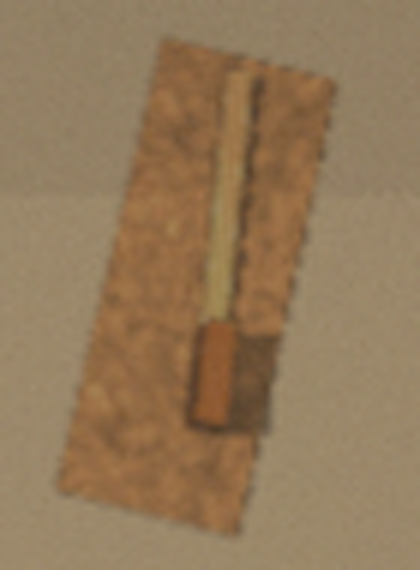

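```bash
cat > m.py <<'E'
from look import *
np.set_printoptions(precision=4,suppress=True,linewidth=200)
def A(x,y,z):return world('top',(160+(x+.5)/8-.5,150+(y+.5)/8-.5),('z',z))
def B(x,y,z):return world('top',(290+(x+.5)/6-.5,150+(y+.5)/6-.5),('z',z))
c=get_calibration('top');R,_=cv2.Rodrigues(c['rvec']);print('cam',-R.T@c['tvec'])
print('cover',[A(*q,.0305)for q in[(110,257),(430,270),(110,345),(428,355)]])
print('trough',[A(*q,.02)for q in[(430,272),(570,279),(430,363),(570,363)]])
print('cart',[A(*q,.024)for q in[(460,291),(553,291),(460,341),(553,341)]])
print('handle',[B(*q,.044)for q in[(202,320),(238,320),(228,425),(192,423)]])
print('blade',[B(*q,.016)for q in[(228,70),(257,74),(205,318),(230,320)]])
print('mat',[B(*q,.004)for q in[(163,37),(335,85),(240,535),(57,488)]])
E
python3 m.py
python3 - <<'E'
from look import *
np.set_printoptions(precision=4,suppress=True,linewidth=200)
z=np.load('pics/top0.npz');C=cloud('top',z['d'])
# stick mask by height
def reg(sub,lo,hi):
    P=C[sub].reshape(-1,3);P=P[(P[:,2]>lo)&(P[:,2]<hi)];c=np.median(P,0);m=P.mean(0);u=np.linalg.svd((P-m)[:,:2])[2][0];a=(P-m)[:,:2]@u;b=(P-m)[:,:2]@[-u[1],u[0]];print(len(P),m,np.degrees(np.arctan2(u[1],u[0])),np.ptp(a),np.ptp(b), np.percentile(a,[2,98]))
reg(np.s_[155:225,315:340],.033,.055)
reg(np.s_[155:225,315:340],.010,.022)
reg(np.s_[182:196,180:214],.022,.036)
reg(np.s_[182:196,214:232],.017,.03)
E
```

```text
cam [ 0.2773 -0.0673  1.1965]
cover [array([0.5453, 0.2106, 0.0305]), array([0.5388, 0.0815, 0.0305]), array([0.5092, 0.2091, 0.0305]), array([0.5042, 0.0817, 0.0305])]
trough [array([0.5404, 0.0828, 0.02  ]), array([0.537 , 0.0262, 0.02  ]), array([0.5029, 0.0822, 0.02  ]), array([0.5025, 0.0259, 0.02  ])]
cart [array([0.5315, 0.0701, 0.024 ]), array([0.5312, 0.0327, 0.024 ]), array([0.5111, 0.0698, 0.024 ]), array([0.5108, 0.0325, 0.024 ])]
handle [array([ 0.4702, -0.2654,  0.044 ]), array([ 0.4701, -0.2842,  0.044 ]), array([ 0.4151, -0.2766,  0.044 ]), array([ 0.4163, -0.258 ,  0.044 ])]
blade [array([ 0.6133, -0.2904,  0.016 ]), array([ 0.6109, -0.3062,  0.016 ]), array([ 0.476 , -0.2719,  0.016 ]), array([ 0.4748, -0.2852,  0.016 ])]
mat [array([ 0.6359, -0.2574,  0.004 ]), array([ 0.6077, -0.3515,  0.004 ]), array([ 0.3614, -0.2877,  0.004 ]), array([ 0.3871, -0.1914,  0.004 ])]
89 [ 0.4412 -0.2711  0.0413] 170.2925139177983 0.053315751286674984 0.01644689643629282 [-0.0264  0.0248]
169 [ 0.5408 -0.2855  0.0145] 171.68711633468246 0.19862297204454854 0.014100305243750576 [-0.0708  0.1063]
259 [0.5237 0.1403 0.0285] -93.57815835125189 0.10861169227152867 0.03519631219390357 [-0.0481  0.0578]
109 [0.5208 0.0528 0.0211] -87.96860258855034 0.052314809592918815 0.03471648902953189 [-0.0266  0.0209]
```

Estimates so far, which match the given sizes:
- Chute entrance: about (0.520, 0.026), heading about 87.4°.
- Stick handle: about (0.442, -0.271), heading about -9°.
- Mat centre: about (0.498, -0.272).

For joint 6's range, I need tool y at a heading of -99° at the grasp. I'll translate first.

```bash
python3 -m creep '[[[0,0,0],[-2.96,-4.09,0],9.4],[[0,0,0],[-2.96,-4.09,0],9.4],[[0,0,0],[-2.96,-4.09,0],9.4],[[0,0,0],[-2.96,-4.09,0],9.4],[[0,0,0],[-2.96,-4.09,0],9.4],[[0,0,0],[-2.96,-4.09,0],9.4],[[0,0,0],[-2.96,-4.09,0],9.4],[[0,0,0],[-2.96,-4.09,0],9.4]]'; python3 -c "
from plant import *
print(sense()['joints'])"
```

```text
t: 1.1
ee_pos: [0.3028, 0.1519, 0.2018]
orientation: [[-0.954, 0.301, -0.002], [0.301, 0.954, -0.006], [0.0, -0.006, -1.0]]
ft_force: [1.5, 0.6, 0.2]
grip_width: 1.002
[ 0.21338574 -0.33685668  2.05926997 -0.00548957  1.42250109 -1.05075133]
```

```bash
python3 -m creep '[[[0,0,0],[-2.7,-3.8,0],9.4],[[0,0,0],[-2.7,-3.8,0],9.4],[[0,0,0],[-2.7,-3.8,0],9.4],[[0,0,0],[-2.7,-3.8,0],9.4],[[0,0,0],[-2.7,-3.8,0],9.4],[[0,0,0],[-2.7,-3.8,0],9.4],[[0,0,0],[-2.7,-3.8,0],9.4],[[0,0,0],[-2.7,-3.8,0],9.4],[[0,0,0],[-2.7,-3.8,0],9.4]]'; python3 -m creep '[[[0,0,0.175],[0,0,0],9.4],[[0,0,0.175],[0,0,0],9.4],[[0,0,0.175],[0,0,0],9.4],[[0,0,0.175],[0,0,0],9.4],[[0,0,0.175],[0,0,0],9.4],[[0,0,0.175],[0,0,0],9.4],[[0,0,0.175],[0,0,0],9.4],[[0,0,0.175],[0,0,0],9.4],[[0,0,0.175],[0,0,0],9.4],[[0,0,0.175],[0,0,0],9.4],[[0,0,0.175],[0,0,0],9.4],[[0,0,0.175],[0,0,0],9.4],[[0,0,0.175],[0,0,0],9.4],[[0,0,0.175],[0,0,0],9.4],[[0,0,0.175],[0,0,0],9.4],[[0,0,0.175],[0,0,0],9.4]]'
```

```text
t: 2.22
ee_pos: [0.4306, -0.261, 0.2013]
orientation: [[-0.952, 0.305, -0.002], [0.305, 0.952, -0.003], [0.001, -0.003, -1.0]]
ft_force: [-0.2, 0.2, 0.5]
grip_width: 1.001
t: 4.22
ee_pos: [0.425, -0.2603, 0.1912]
orientation: [[0.998, -0.068, -0.017], [-0.068, -0.998, 0.01], [-0.018, -0.009, -1.0]]
ft_force: [0.2, -0.0, -0.1]
grip_width: 1.001
```

```bash
cat > go.py <<'E'
# usage: go.py x y z yaw_deg(tool y heading): prints needed turn and tool-frame shift (cm)
import sys
from look import *
from scipy.spatial.transform import Rotation as Ro
np.set_printoptions(precision=4,suppress=True,linewidth=200)
x,y,z,h=map(float,sys.argv[1:5]);s=sense();p=np.array(s['ee_pos']);R=np.array(s['orientation'])
a=np.radians(h);yv=np.array([np.cos(a),np.sin(a),0]);zv=np.array([0,0,-1.]);T=np.c_[np.cross(yv,zv),yv,zv]
print('t',s['t'],'pos',p,'yhead',np.degrees(np.arctan2(R[1,1],R[0,1])),'f',s['ft_force'],'grip',s['grip_width']*9.4)
print('turn',Ro.from_matrix(R.T@T).as_rotvec(),'shift cm',R.T@(np.array([x,y,z])-p)*100,'j',s['joints'])
E
python3 go.py .442 -.271 .2 -99
python3 - <<'E'
from look import *
p,d=shot('top','top1')
cv2.imwrite('pics/b1.png',cv2.resize(p[130:250,270:380,::-1],None,fx=5,fy=5,interpolation=cv2.INTER_CUBIC))
E
```

```text
t 4.225 pos [ 0.425  -0.2603  0.1912] yhead -93.90370906007506 f [ 0.1526 -0.0037 -0.0875] grip 9.409425015443622
turn [-0.0082  0.0183  0.089 ] shift cm [ 1.7559  0.9467 -0.9238] j [-0.7208  0.0703  1.7264 -0.0038  1.3646  0.9189]
```

View pics/b1.png

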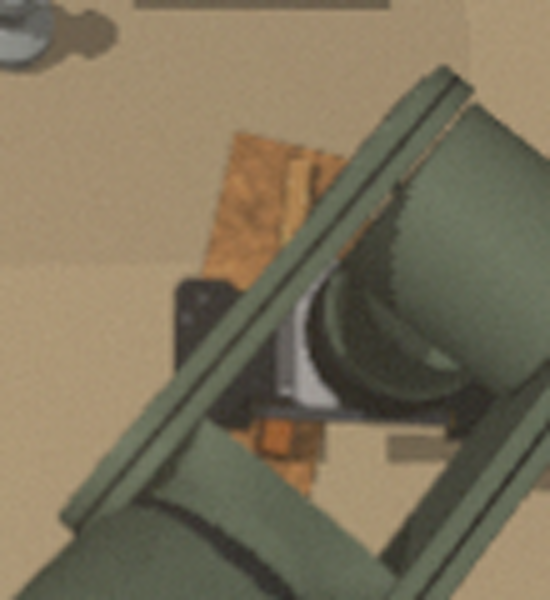

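The arm blocks the view of the handle, but the gripper lies across it as planned. I'll correct the pose, then descend in stages.

```bash
python3 -m creep '[[[-0.008,0.018,0.089],[1.75,0.95,0],9.4],[[0,0,0],[0,0,2],9.4],[[0,0,0],[0,0,3],9.4],[[0,0,0],[0,0,3],9.4],[[0,0,0],[0,0,3],9.4],[[0,0,0],[0,0,1],9.4]]' 50; python3 go.py .442 -.271 .009 -99
```

```text
t: 5.03
ee_pos: [0.4421, -0.2712, 0.0672]
orientation: [[0.989, -0.148, 0.0], [-0.148, -0.989, -0.0], [0.0, 0.0, -1.0]]
ft_force: [-0.3, 0.2, 0.6]
grip_width: 1.002
t 5.025 pos [ 0.4421 -0.2712  0.0672] yhead -98.52143975680097 f [-0.3231  0.2217  0.6272] grip 9.414201765704322
turn [ 0.0002 -0.0004  0.0084] shift cm [-0.0112 -0.0155  5.8164] j [-0.7172  0.2487  1.8035  0.      1.089   1.0023]
```

```bash
python3 -m creep '[[[0,0,0.008],[0,0,2.5],6],[[0,0,0],[0,0,2],5],[[0,0,0],[0,0,1],4],[[0,0,0],[0,0,0.3],3]]' 50; python3 go.py .442 -.271 .009 -99
```

```text
t: 5.52
ee_pos: [0.4438, -0.2726, 0.0094]
orientation: [[0.988, -0.151, 0.003], [-0.151, -0.988, -0.003], [0.003, 0.002, -1.0]]
ft_force: [-0.5, 0.1, -0.0]
grip_width: 0.61
t 5.525 pos [ 0.4438 -0.2726  0.0094] yhead -98.71070351829476 f [-0.4732  0.1451 -0.0289] grip 5.735003015599973
turn [ 0.0021 -0.0033  0.0051] shift cm [-0.2038 -0.1305  0.0341] j [-0.7171  0.3436  1.8276  0.0001  0.9664  1.0057]
```

```bash
python3 -m creep '[[[0.002,-0.003,0.005],[-0.15,-0.1,0],3],[[0,0,0],[0,0,0],1],[[0,0,0],[0,0,0],0.5],[[0,0,0],[0,0,0],0.5],[[0,0,0],[0,0,0],0.5],[[0,0,0],[0,0,0],0.5],[[0,0,0],[0,0,0],0.5],[[0,0,0],[0,0,0],0.5]]' 50; python3 go.py .442 -.271 .009 -99
```

```text
t: 6.52
ee_pos: [0.444, -0.2727, 0.0118]
orientation: [[0.988, -0.156, 0.004], [-0.156, -0.988, -0.003], [0.004, 0.002, -1.0]]
ft_force: [0.2, 0.7, -1.0]
grip_width: 0.188
t 6.525 pos [ 0.444  -0.2727  0.0118] yhead -98.97526438586829 f [ 0.1716  0.7404 -0.9572] grip 1.7705382953497402
turn [ 0.0023 -0.004   0.0004] shift cm [-0.2278 -0.1322  0.2819] j [-0.717   0.3393  1.8269  0.0002  0.9708  1.0104]
```

```bash
python3 -m creep '[[[0,0,0],[0,0,-2],0.5],[[0,0,0],[0,0,-3],0.5],[[0,0,0],[0,0,-2],0.5],[[0,0,-0.168],[0,0,0],0.5],[[0,0,-0.168],[0,0,0],0.5],[[0,0,-0.168],[0,0,0],0.5],[[0,0,-0.168],[0,0,0],0.5],[[0,0,-0.168],[0,0,0],0.5],[[0,0,-0.168],[0,0,0],0.5],[[0,0,-0.168],[0,0,0],0.5],[[0,0,-0.168],[0,0,0],0.5],[[0,0,-0.168],[0,0,0],0.5],[[0,0,-0.168],[0,0,0],0.5]]'; python3 go.py .510 -.184 .08 -2.6
```

```text
t: 8.15
ee_pos: [0.4413, -0.2705, 0.0816]
orientation: [[-0.009, 1.0, -0.001], [1.0, 0.009, 0.001], [0.001, -0.001, -1.0]]
ft_force: [-0.0, -0.1, -1.7]
grip_width: 0.191
t 8.15 pos [ 0.4413 -0.2705  0.0816] yhead 0.528527251557125 f [-0.0466 -0.0639 -1.6726] grip 1.7957858853468192
turn [-0.0015 -0.0007  0.0546] shift cm [8.5817 6.9544 0.1526] j [-0.7169  0.227   1.7953 -0.0004  1.121  -0.726 ]
```

```bash
python3 -m creep '[[[0,0,0],[2.8,2.3,0],0.5],[[0,0,0.055],[2.8,2.3,0],0.5],[[0,0,0],[3,2.3,0],0.5]]'; python3 go.py .510 -.184 .08 -2.6
python3 - <<'E'
from look import *
p,d=shot('top','top2')
cv2.imwrite('pics/b2.png',cv2.resize(p[150:250,160:300,::-1],None,fx=5,fy=5,interpolation=cv2.INTER_CUBIC))
p,d=shot('scene','scene2')
cv2.imwrite('pics/s2.png',cv2.resize(p[140:270,200:400,::-1],None,fx=4,fy=4,interpolation=cv2.INTER_CUBIC))
E
```

```text
t: 8.52
ee_pos: [0.5113, -0.1853, 0.0811]
orientation: [[0.052, 0.999, -0.002], [0.999, -0.052, 0.0], [0.0, -0.002, -1.0]]
ft_force: [1.2, 0.2, -0.0]
grip_width: 0.189
t 8.525 pos [ 0.5113 -0.1853  0.0811] yhead -2.983126194409849 f [ 1.2401  0.2263 -0.0054] grip 1.7733402026548981
turn [-0.0023 -0.0002 -0.0067] shift cm [ 0.1198 -0.1358  0.1055] j [-0.5063  0.279   1.7301 -0.0009  1.1347 -0.4538]
```

View pics/b2.png

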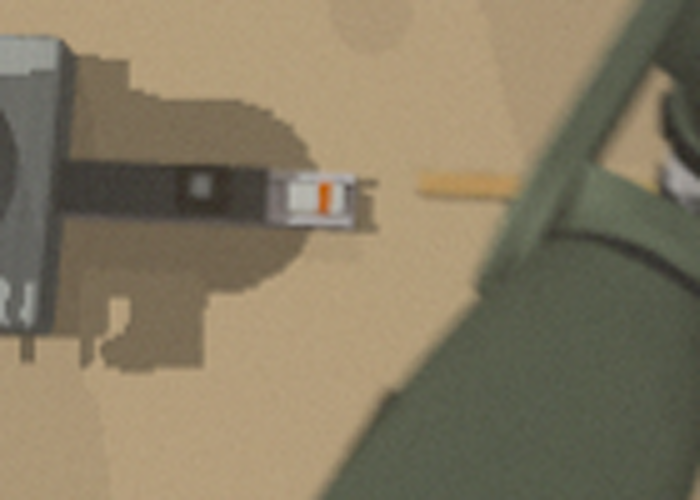

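View pics/s2.png

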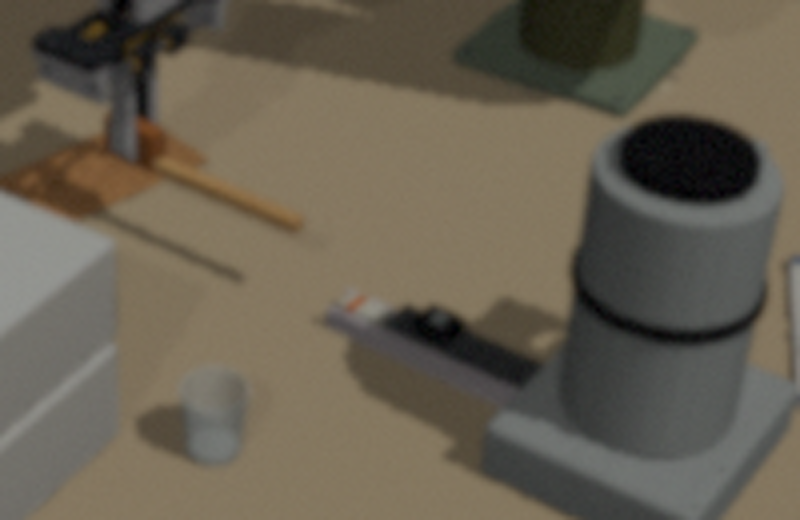

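The stick is held level, with its tip at about (418,185) in the crop, pointing at the chute. Next I'll measure the blade's height and heading from depth, and refine the chute line.

```bash
python3 - <<'E'
from look import *
np.set_printoptions(precision=4,suppress=True,linewidth=200)
z=np.load('pics/top2.npz');C=cloud('top',z['d']);p=z['p'].astype(int)
P=C[180:194,240:264].reshape(-1,3);P=P[(P[:,2]>.05)&(P[:,2]<.12)]
print(len(P),P.mean(0),P.min(0),P.max(0));
c=np.polyfit(P[:,1],P[:,2],1);print('slope z/y',c, 'x/y',np.polyfit(P[:,1],P[:,0],1))
Q=C[205:240,235:250].reshape(-1,3);print('table z',np.median(Q[:,2]))
for y0,y1,z0,z1 in[(.09,.20,.024,.036)]:
  M=(C[...,1]>y0)&(C[...,1]<y1)&(C[...,2]>z0)&(C[...,2]<z1)&(C[...,0]>.48)&(C[...,0]<.56)
  q=C[M];print('cover',len(q),q.mean(0))
  c=np.polyfit(q[:,1],q[:,0],1);print(c,'at .026:',np.polyval(c,.026))
# color blade: edges by colour: orange-ness, colwise centroid
v0=178;sub=p[178:196,:]
for u in range(238,262,3):
  col=sub[:,u];w=np.clip(col[:,0]-col[:,2]-75,0,None);print(u,(w*(np.arange(18)+178)).sum()/max(w.sum(),1),w.tolist())
# dark cover columns
for u in range(176,212,3):
  col=p[175:202,u].sum(1);w=np.clip(250-col,0,None);print(u,(w*(np.arange(27)+175)).sum()/max(w.sum(),1),w.tolist())
E
```

```text
98 [ 0.5176 -0.0446  0.0821] [ 0.5103 -0.0771  0.0708] [ 0.5249 -0.0158  0.0874]
slope z/y [0.0207 0.083 ] x/y [0.0189 0.5185]
table z 0.5799844838528178
cover 259 [0.5244 0.1529 0.0291]
[0.0837 0.5116] at .026: 0.51377914551032
238 0.0 [0, 0, 0, 0, 0, 0, 0, 0, 0, 0, 0, 0, 0, 0, 0, 0, 0, 0]
241 0.0 [0, 0, 0, 0, 0, 0, 0, 0, 0, 0, 0, 0, 0, 0, 0, 0, 0, 0]
244 185.88888888888889 [0, 0, 0, 0, 0, 0, 0, 3, 4, 2, 0, 0, 0, 0, 0, 0, 0, 0]
247 185.96875 [0, 0, 0, 0, 0, 0, 0, 9, 15, 8, 0, 0, 0, 0, 0, 0, 0, 0]
250 186.05405405405406 [0, 0, 0, 0, 0, 0, 0, 11, 13, 13, 0, 0, 0, 0, 0, 0, 0, 0]
253 186.35714285714286 [0, 0, 0, 0, 0, 0, 0, 8, 16, 13, 5, 0, 0, 0, 0, 0, 0, 0]
256 186.45454545454547 [0, 0, 0, 0, 0, 0, 0, 8, 16, 12, 8, 0, 0, 0, 0, 0, 0, 0]
259 186.54285714285714 [0, 0, 0, 0, 0, 0, 0, 3, 14, 14, 4, 0, 0, 0, 0, 0, 0, 0]
176 186.93956834532375 [0, 0, 0, 0, 0, 0, 0, 51, 67, 71, 64, 68, 64, 70, 64, 64, 60, 52, 0, 0, 0, 0, 0, 0, 0, 0, 0]
179 187.01174743024964 [0, 0, 0, 0, 0, 0, 0, 40, 65, 63, 68, 72, 69, 67, 62, 66, 69, 40, 0, 0, 0, 0, 0, 0, 0, 0, 0]
182 187.46052631578948 [0, 0, 0, 0, 0, 0, 0,
[... 407 characters left out ...]
0, 0, 0, 0, 0]
194 187.72661870503597 [0, 0, 0, 0, 0, 0, 0, 0, 73, 64, 69, 66, 56, 69, 70, 66, 60, 66, 36, 0, 0, 0, 0, 0, 0, 0, 0]
197 187.71893147502902 [0, 0, 0, 0, 0, 0, 0, 0, 91, 93, 86, 67, 70, 70, 81, 100, 88, 73, 42, 0, 0, 0, 0, 0, 0, 0, 0]
200 188.98785425101215 [0, 0, 0, 0, 0, 0, 0, 0, 85, 51, 0, 0, 0, 0, 25, 98, 97, 85, 53, 0, 0, 0, 0, 0, 0, 0, 0]
203 187.86978636826043 [0, 0, 0, 0, 0, 0, 0, 0, 72, 95, 101, 104, 86, 92, 91, 92, 113, 90, 47, 0, 0, 0, 0, 0, 0, 0, 0]
206 188.244 [0, 0, 0, 0, 0, 0, 0, 0, 14, 80, 82, 72, 72, 74, 85, 69, 72, 65, 54, 11, 0, 0, 0, 0, 0, 0, 0]
209 188.26350245499182 [0, 0, 0, 0, 0, 0, 0, 0, 18, 59, 62, 68, 54, 51, 65, 63, 67, 54, 45, 5, 0, 0, 0, 0, 0, 0, 0]
```

```bash
python3 - <<'E'
from look import *
np.set_printoptions(precision=4,suppress=True,linewidth=200)
W=lambda u,v,z:world('top',(u,v),('z',z))
a,b=W(176,186.94,.0305),W(209,188.26,.0305);print(a,b,np.degrees(np.arctan2(*(a-b)[[1,0]])))
for z in(.083,.085):
  a,b=W(244,185.89,z),W(259,186.54,z);print(a,b,np.degrees(np.arctan2(*(a-b)[[1,0]])), 'tip',W(243.1,186,z))
for n,t in(('scene','s'),):
  # tip seen in scene crop at (300,225)->
  for z in(.07,.075,.08,.085): print(z,world('scene',(200+300.5/4-.5,140+220/4-.5),('z',z)))
# accumulate cartridge/trough in both frames
for f in('top0','top2'):
  p=np.load(f'pics/{f}.npz')['p'].astype(int)
  print(p[182:200,216:234].sum(2))
E
```

```text
[0.5279 0.2012 0.0305] [0.5228 0.095  0.0305] 87.21603257848008
[ 0.5182 -0.0191  0.083 ] [ 0.5158 -0.0649  0.083 ] 87.00628366200178 tip [ 0.5179 -0.0164  0.083 ]
[ 0.5178 -0.0192  0.085 ] [ 0.5154 -0.0649  0.085 ] 87.00628366200188 tip [ 0.5175 -0.0165  0.085 ]
0.07 [ 0.5034 -0.0197  0.07  ]
0.075 [ 0.5096 -0.0161  0.075 ]
0.08 [ 0.5158 -0.0124  0.08  ]
0.085 [ 0.5219 -0.0088  0.085 ]
[[271 278 273 276 277 274 310 380 403 402 396 400 400 395 391 401 391 393]
 [283 279 288 291 290 287 287 339 397 395 394 396 390 388 399 390 398 393]
 [309 308 313 338 375 372 368 395 420 420 414 417 419 418 398 392 400 397]
 [305 314 325 376 433 433 430 443 438 443 442 437 430 451 418 338 372 365]
 [253 306 392 389 402 403 398 403 376 384 398 393 378 371 362 277 281 285]
 [281 359 459 459 460 456 461 411 268 293 395 459 394 237 263 268 288 324]
 [273 342 459 454 452 458 453 415 263 318 402 454 400 273 289 256 317 367]
 [272 341 460 454 456 451 459 412 264 306 404 454 394 278 285 264 270 277]
 [284 345 453 464 462 455 457 414 248 326 415 459 402 284 297 260 260 284]
 [294 341 431 434 437 437 435 395 2
[... 1291 characters left out ...]
466 317 332 309 308 317]
 [327 398 504 507 504 516 505 451 305 392 492 524 448 342 323 306 305 320]
 [339 361 415 442 452 457 446 398 337 371 461 466 414 351 343 304 307 310]
 [366 389 438 482 482 474 472 463 441 420 431 437 436 430 374 307 304 317]
 [328 394 474 472 471 467 476 469 471 480 480 473 483 472 383 290 312 314]
 [274 273 270 263 273 255 290 343 343 333 327 323 342 372 347 298 314 323]
 [293 289 287 283 292 315 366 404 408 390 368 371 381 376 366 352 371 366]
 [298 289 293 294 296 362 428 435 440 434 445 431 439 433 430 445 449 460]
 [297 290 298 297 316 385 437 432 435 437 439 430 432 430 438 438 446 453]
 [299 286 288 286 355 434 431 436 434 427 430 436 438 431 435 442 452 461]]
```

```bash
python3 -m creep '[[[0,0,0],[0,0.1,2.2],0.5],[[0,0,-0.006],[0,0,2.2],0.5],[[0,0,0],[0,0,1.9],0.5]]'; python3 go.py .5124 -.185 .0168 -2.63
```

```text
t: 9.0
ee_pos: [0.5148, -0.185, 0.0183]
orientation: [[0.039, 0.999, 0.002], [0.999, -0.039, -0.002], [-0.002, 0.002, -1.0]]
ft_force: [0.3, -0.1, -0.9]
grip_width: 0.19
t 9.0 pos [ 0.5148 -0.185   0.0183] yhead -2.225493510687874 f [ 0.334  -0.1482 -0.8919] grip 1.7881623956640031
turn [0.0022 0.0022 0.0071] shift cm [-0.0076 -0.238   0.1506] j [-0.5027  0.3751  1.7579 -0.0011  1.0057 -0.4632]
```

```bash
python3 - <<'E'
from look import *
p,d=shot('top','top3')
cv2.imwrite('pics/b3.png',cv2.resize(p[165:215,170:270,::-1],None,fx=8,fy=8,interpolation=cv2.INTER_CUBIC))
p,d=shot('scene','scene3')
cv2.imwrite('pics/s3.png',cv2.resize(p[170:270,230:350,::-1],None,fx=6,fy=6,interpolation=cv2.INTER_CUBIC))
E
```

```text
(no output)
```

View pics/b3.png

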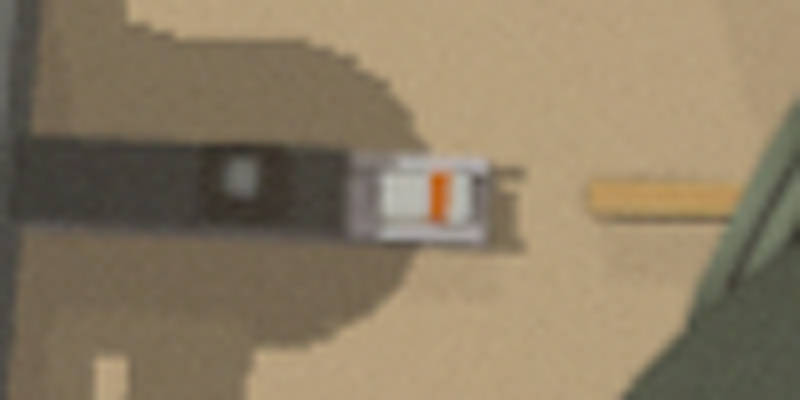

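View pics/s3.png

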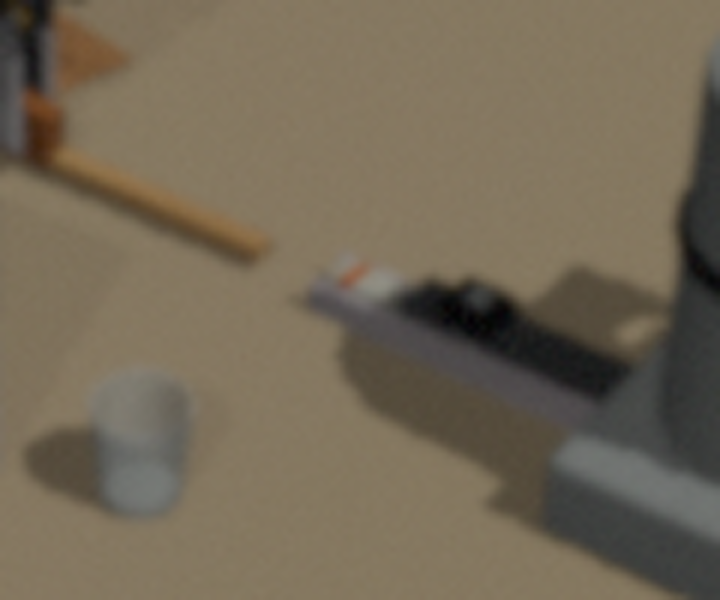

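```bash
cat > tipm.py <<'E'
import sys
from look import *
np.set_printoptions(precision=4,suppress=True,linewidth=200)
def meas(f,z,us):
  p=np.load(f'pics/{f}.npz')['p'].astype(int); out=[]
  for u in us:
    col=p[176:202,u];w=np.clip(col[:,0]-col[:,2]-75,0,60).astype(float);print(u,w.astype(int).tolist())
    out.append(world('top',(u,(w*(np.arange(26)+176)).sum()/w.sum()),('z',z)))
  out=np.array(out);c=np.polyfit(out[:,1],out[:,0],1);print(out[[0,-1]],'heading',90-np.degrees(np.arctan(c[0])),'x at y=-.03',np.polyval(c,-.03));return c
if __name__=='__main__': meas(sys.argv[1],.0225,range(int(sys.argv[2]),int(sys.argv[3])))
E
python3 tipm.py top3 245 259
python3 - <<'E'
from look import *
p=np.load('pics/top3.npz')['p'].astype(int);print((p[188:190,235:250,0]-p[188:190,235:250,2]))
# cartridge rows: brightness columns 219..222
for u in(218,219,220,221): print(p[182:200,u].sum(1))
E
```

```text
245 [0, 0, 0, 0, 0, 0, 0, 0, 0, 0, 0, 0, 14, 17, 11, 0, 0, 0, 0, 0, 0, 0, 0, 0, 0, 0]
246 [0, 0, 0, 0, 0, 0, 0, 0, 0, 0, 0, 0, 18, 14, 9, 0, 0, 0, 0, 0, 0, 0, 0, 0, 0, 0]
247 [0, 0, 0, 0, 0, 0, 0, 0, 0, 0, 0, 0, 16, 16, 11, 0, 0, 0, 0, 0, 0, 0, 0, 0, 0, 0]
248 [0, 0, 0, 0, 0, 0, 0, 0, 0, 0, 0, 0, 13, 19, 9, 0, 0, 0, 0, 0, 0, 0, 0, 0, 0, 0]
249 [0, 0, 0, 0, 0, 0, 0, 0, 0, 0, 0, 0, 17, 18, 12, 0, 0, 0, 0, 0, 0, 0, 0, 0, 0, 0]
250 [0, 0, 0, 0, 0, 0, 0, 0, 0, 0, 0, 0, 16, 18, 14, 0, 0, 0, 0, 0, 0, 0, 0, 0, 0, 0]
251 [0, 0, 0, 0, 0, 0, 0, 0, 0, 0, 0, 0, 12, 17, 12, 0, 0, 0, 0, 0, 0, 0, 0, 0, 0, 0]
252 [0, 0, 0, 0, 0, 0, 0, 0, 0, 0, 0, 0, 17, 19, 12, 0, 0, 0, 0, 0, 0, 0, 0, 0, 0, 0]
253 [0, 0, 0, 0, 0, 0, 0, 0, 0, 0, 0, 0, 15, 20, 15, 0, 0, 0, 0, 0, 0, 0, 0, 0, 0, 0]
254 [0, 0, 0, 0, 0, 0, 0, 0, 0, 0, 0, 0, 13, 19, 13, 0, 0, 0, 0, 0, 0, 0, 0, 0, 0, 0]
255 [0, 0, 0, 0, 0, 0, 0, 0, 0, 0, 0, 0, 12, 18, 14, 0, 0, 0, 0, 0, 0, 0, 0, 0, 0, 0]
256 [0, 0, 0, 0, 0, 0, 0, 0, 0, 0, 0, 0, 13, 20, 16, 1, 0, 0, 0, 0, 0, 0, 0, 0, 0, 0]
257 [0, 0, 0, 0, 0, 0, 0, 0, 0, 0, 0, 0, 14, 20, 16, 1, 0, 0, 0, 0, 0, 0, 0, 0, 0, 0]
258 [0, 0, 0, 0, 0, 0, 0, 0, 0, 0, 0, 0, 9, 19, 16, 2, 0, 0, 0, 0, 0, 0, 0, 0, 0, 0]
[[ 0.5213 -0.0197  0.0225]
 [ 0.52   -0.0614  0.0225]] heading 88.15667783315467 x at y=-.03 0.5213334754726889
[[56 57 56 57 55 55 57 54 64 91 89 93 91 88 92]
 [56 55 57 57 57 58 55 55 66 91 92 89 91 94 93]]
[326 330 369 386 436 543 532 546 537 512 431 458 476 266 294 306 304 310]
[325 338 404 433 453 536 531 534 538 519 452 481 477 264 295 304 295 299]
[323 342 440 515 473 543 538 540 538 515 462 481 471 271 289 300 326 362]
[327 341 430 517 481 532 536 540 541 518 460 486 473 269 314 366 390 444]
```

```bash
python3 - <<'E'
from look import *
p=np.load('pics/top3.npz')['p'].astype(int)
m=p[184:196,247:251].mean(1);print(np.c_[np.arange(184,196),m.round()])
m=p[184:196,255:259].mean(1);print(np.c_[np.arange(184,196),m.round()])
for v in(187.,191.5,189.25):print(v,world('top',(249,v),('z',.0225)),world('top',(257,v),('z',.0225)))
m=p[180:200,224:228].mean(1);print(np.c_[np.arange(180,200),m.round()])
E
```

```text
[[184. 181. 160. 124.]
 [185. 182. 161. 126.]
 [186. 174. 153. 119.]
 [187. 169. 142. 102.]
 [188. 184. 148.  94.]
 [189. 185. 147.  92.]
 [190. 183. 150.  96.]
 [191. 162. 136.  92.]
 [192. 131. 113.  87.]
 [193. 172. 151. 118.]
 [194. 172. 151. 119.]
 [195. 172. 150. 118.]]
[[184. 180. 158. 123.]
 [185. 180. 158. 124.]
 [186. 178. 156. 122.]
 [187. 174. 149. 112.]
 [188. 184. 152.  97.]
 [189. 186. 145.  91.]
 [190. 185. 150.  94.]
 [191. 163. 137.  87.]
 [192. 127. 110.  83.]
 [193. 173. 152. 119.]
 [194. 171. 151. 119.]
 [195. 168. 149. 116.]]
187.0 [ 0.5275527  -0.03256856  0.0225    ] [ 0.52734819 -0.05828233  0.0225    ]
191.5 [ 0.51280157 -0.03254414  0.0225    ] [ 0.51259998 -0.05819318  0.0225    ]
189.25 [ 0.52016784 -0.03255639  0.0225    ] [ 0.5199648  -0.05823771  0.0225    ]
[[180. 182. 161. 126.]
 [181. 181. 160. 126.]
 [182. 180. 160. 124.]
 [183. 181. 159. 125.]
 [184. 182. 167. 146.]
 [185. 182. 172. 167.]
 [186. 178. 150. 132.]
 [187. 185. 136.  92.]
 [188. 185. 138. 100.]
 [189. 185. 139. 100.]
 [190. 186. 140. 104.]
 [191. 181. 142. 110.]
 [192. 166. 137. 118.]
 [193. 156. 145. 138.]
 [194. 164. 160. 157.]
 [195. 124. 114. 105.]
 [196. 152. 135. 108.]
 [197. 172. 152. 119.]
 [198. 173. 152. 120.]
 [199. 172. 151. 118.]]
```

```bash
python3 - <<'E'
from look import *
np.set_printoptions(precision=4,suppress=True,linewidth=200)
C=cloud('top',np.load('pics/top3.npz')['d'])
def f(n,v,u):
  P=C[v[0]:v[1],u[0]:u[1]].reshape(-1,3);print(n,len(P),np.median(P[:,2]),P[:,2].mean(),P[:,2].std()/len(P)**.5)
f('blade near tip',(188,191),(245,250));f('blade far',(188,191),(252,259));f('table',(196,204),(240,258));f('table up',(176,184),(240,258))
f('cart',(188,191),(218,223));f('cover',(184,191),(178,194));f('cover2',(184,191),(206,212))
E
```

```text
blade near tip 15 0.0199522833277032 0.019872730111460946 0.00047886103551648604
blade far 21 0.019676475809422608 0.01974493355250359 0.00043673315503906424
table 144 -0.002223313853994207 0.007260700256467737 0.005452917487227198
table up 144 -0.0021131133917382883 -0.002160619547611312 0.00020631917249669697
cart 15 0.021113524221702085 0.02116501649869452 0.00039374831466047863
cover 112 0.028562926444405 0.02859462202695557 0.0001822254301746408
cover2 42 0.028482533365807968 0.028408238065845418 0.000352115146096928
```

Corrected for the depth bias, the blade top is at 22 mm, so the underside is at about 10 mm and level. That fits the 6–25.5 mm channel. The tip sits about 3.5 mm too far in +x, so I'll correct it and look again.

```bash
python3 -m creep '[[[0.002,0.002,0.005],[0,-0.4,0.05],0.5],[[0,0,0],[0,0,0],0.5]]'; python3 go.py .5105 -.185 .0175 -2.63
python3 - <<'E'
from look import *
p,d=shot('top','top4')
cv2.imwrite('pics/b4.png',cv2.resize(p[165:215,170:270,::-1],None,fx=8,fy=8,interpolation=cv2.INTER_CUBIC))
p=p.astype(int)
for u in(245,251,257):
  m=p[184:196,u:u+4].mean(1);print(u,m[:,2].round())
E
```

```text
t: 9.35
ee_pos: [0.5085, -0.1847, 0.0171]
orientation: [[0.045, 0.999, -0.004], [0.999, -0.045, 0.002], [0.002, -0.004, -1.0]]
ft_force: [-0.3, 0.6, -1.3]
grip_width: 0.186
t 9.35 pos [ 0.5085 -0.1847  0.0171] yhead -2.5823711623465 f [-0.2561  0.6386 -1.3077] grip 1.747858951619996
turn [-0.004  -0.0017  0.0008] shift cm [-0.0233  0.1975 -0.0407] j [-0.5082  0.3708  1.7674 -0.0003  1.0077 -0.4629]
245 [126. 126. 124. 125. 118. 101.  92.  92.  93.  80.  94. 119.]
251 [124. 124. 126. 125. 117. 101.  92.  94.  97.  93.  88. 119.]
257 [125. 124. 124. 124. 120. 105.  95.  91.  95.  89.  82. 114.]
```

View pics/b4.png

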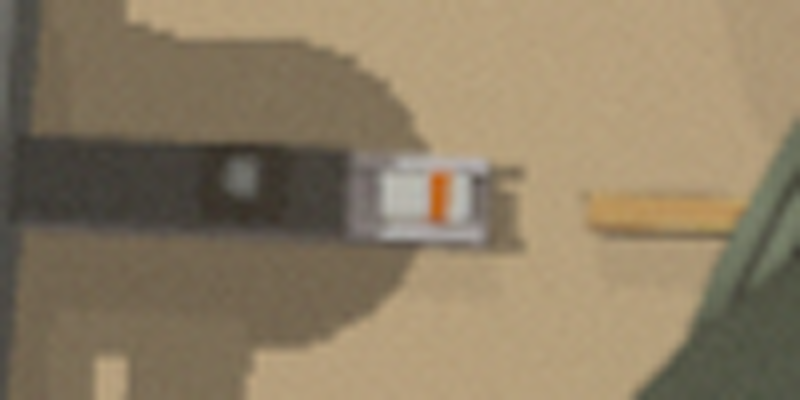

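```bash
python3 -m creep '[[[-0.004,-0.002,0.001],[0,0.2,-0.03],0.5],[[0,0,0],[0,0,0],0.5]]'; python3 go.py .5107 -.185 .0175 -2.63
python3 - <<'E'
from look import *
p,d=shot('top','top5')
p=p.astype(int)
for u in(245,251,257):
  m=p[184:196,u:u+4].mean(1);print(u,m[:,2].round())
E
```

```text
t: 9.65
ee_pos: [0.5122, -0.1857, 0.0192]
orientation: [[0.046, 0.999, 0.004], [0.999, -0.046, -0.002], [-0.002, 0.004, -1.0]]
ft_force: [-0.7, -0.2, -1.2]
grip_width: 0.185
t 9.65 pos [ 0.5122 -0.1857  0.0192] yhead -2.6471969451203186 f [-0.7205 -0.2446 -1.1662] grip 1.7385710084766086
turn [ 0.0039  0.0022 -0.0003] shift cm [ 0.0596 -0.1564  0.1657] j [-0.5065  0.3689  1.7645 -0.0003  1.0037 -0.4601]
245 [123. 126. 123. 120. 105.  93.  94.  84.  82. 119. 120. 120.]
251 [124. 126. 124. 118. 101.  90.  91.  89.  72.  91. 118. 118.]
257 [125. 125. 124. 120. 100.  92.  91.  91.  82.  89. 114. 110.]
```

```bash
for i in 1 2 3; do python3 -m creep '[[[0,0,0],[0,0,0],0.5]]' >/dev/null; python3 go.py .5107 -.185 .0175 -2.63; done
```

```text
t 9.825 pos [ 0.5123 -0.1857  0.0193] yhead -2.6370624074959133 f [ 0.3579 -0.0793 -0.575 ] grip 1.791781900299002
turn [ 0.004   0.0023 -0.0001] shift cm [ 0.0587 -0.1664  0.1798] j [-0.5063  0.3688  1.7644 -0.0004  1.0039 -0.4601]
t 9.95 pos [ 0.5124 -0.1856  0.0193] yhead -2.6324010488234073 f [-0.0035 -0.7916 -1.0052] grip 1.7932780985394778
turn [ 0.004   0.0023 -0.    ] shift cm [ 0.0573 -0.1721  0.1819] j [-0.5063  0.3688  1.7643 -0.0004  1.0039 -0.4601]
t 10.075 pos [ 0.5123 -0.1856  0.0193] yhead -2.6314520960747116 f [-0.1097  0.4518 -0.8041] grip 1.758942338786995
turn [ 0.0039  0.0023 -0.    ] shift cm [ 0.0505 -0.1668  0.1772] j [-0.5062  0.3688  1.7643 -0.0003  1.0039 -0.4601]
```

```bash
python3 -m creep '[[[0.002,0.001,0],[0,-0.07,0.08],0.5]]' >/dev/null; python3 go.py .511 -.185 .0178 -2.63;python3 -m creep '[[[0,0,0],[0,0,0],0.5]]' >/dev/null; python3 go.py .511 -.185 .0178 -2.63
```

```text
t 10.2 pos [ 0.5117 -0.1856  0.0185] yhead -2.624500122852898 f [-0.2093  0.0819 -0.9112] grip 1.7761143559626433
turn [0.0019 0.0013 0.0001] shift cm [ 0.0533 -0.0693  0.0682] j [-0.5068  0.3703  1.7644 -0.0004  1.0046 -0.4607]
t 10.325 pos [ 0.5115 -0.1855  0.0183] yhead -2.625413380218222 f [-1.0262 -1.1612 -0.2773] grip 1.805154455632375
turn [0.0015 0.0011 0.0001] shift cm [ 0.0448 -0.0508  0.0492] j [-0.5068  0.3705  1.7645 -0.0004  1.0047 -0.4608]
```

```bash
python3 -m creep '[[[0.001,0.001,0],[1,-0.04,0.04],0.5],[[0,0,0],[1,0,0],0.5],[[0,0,0],[1,0,0],0.5],[[0,0,0],[0,0,0],0.5]]' >/dev/null; python3 go.py .5124 -.155 .0178 -2.63
python3 - <<'E'
from look import *
p,d=shot('top','top6')
cv2.imwrite('pics/b6.png',cv2.resize(p[165:215,170:270,::-1],None,fx=8,fy=8,interpolation=cv2.INTER_CUBIC))
p=p.astype(int)
for u in(236,242,248):
  m=p[184:196,u:u+4].mean(1);print(u,m[:,2].round())
E
```

```text
t 10.825 pos [ 0.5123 -0.1526  0.0177] yhead -2.597984545322927 f [ 0.0024 -0.5939 -1.353 ] grip 1.77218475056402
turn [-0.0001 -0.0006  0.0006] shift cm [-0.2342  0.0252 -0.0143] j [-0.4519  0.356   1.7871  0.0006  0.9989 -0.407 ]
236 [124. 122. 125. 120. 104.  95.  93.  88.  73.  90. 118. 119.]
242 [126. 125. 125. 118.  98.  94.  92.  91.  78.  88. 118. 119.]
248 [124. 124. 124. 116. 101.  93.  96. 101. 106.  96. 103.  98.]
```

View pics/b6.png

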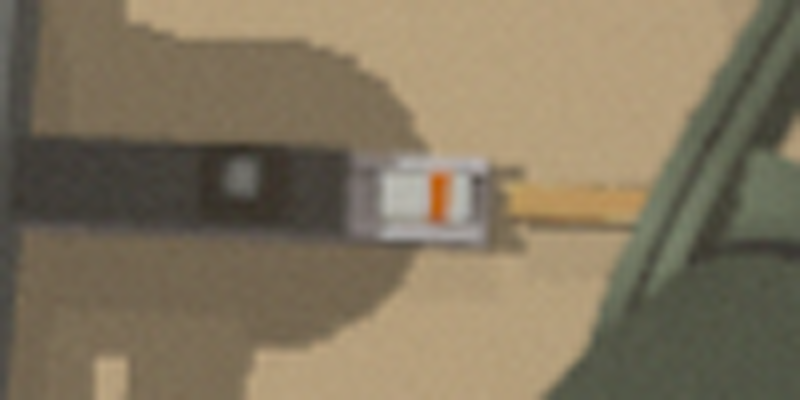

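The blade is in line with the trough: its centre is at crop row ~205, and the chute line extrapolates to ~205. The tip is just outside the entrance, so I'm feeding now and watching the forces.

```bash
python3 -m creep '[[[0,0,0],[0.4,0,0],0.5],[[0,0,0],[0.4,0,0],0.5],[[0,0,0],[0.3,0,0],0.5]]' >/dev/null; python3 go.py .5129 -.1415 .0178 -2.63
```

```text
t 11.25 pos [ 0.5132 -0.142   0.0179] yhead -2.653874662160363 f [ 0.8272  0.1143 -0.7256] grip 1.7882916780883784
turn [ 0.0007  0.     -0.0004] shift cm [ 0.0465 -0.0296  0.0123] j [-0.4327  0.3514  1.793   0.0003  0.9966 -0.3866]
```

```bash
python3 -m creep '[[[0,0,0],[0.3,-0.02,0],0.5],[[0,0,0],[0.3,0,0],0.5],[[0,0,0],[0.3,0,0],0.5],[[0,0,0],[0.3,0,0],0.5],[[0,0,0],[0.3,0,0],0.5]]' >/dev/null; python3 go.py .5138 -.125 .0178 -2.63
python3 - <<'E'
from look import *
p,d=shot('top','top7')
cv2.imwrite('pics/b7.png',cv2.resize(p[165:215,170:270,::-1],None,fx=8,fy=8,interpolation=cv2.INTER_CUBIC))
E
```

```text
t 11.875 pos [ 0.5138 -0.1263  0.018 ] yhead -2.6655319335216427 f [-0.8588 -0.2961 -1.4618] grip 1.7540008064492174
turn [ 0.001   0.0004 -0.0006] shift cm [ 0.1299 -0.0059  0.0201] j [-0.4047  0.3451  1.8017 -0.      0.9937 -0.3581]
```

View pics/b7.png

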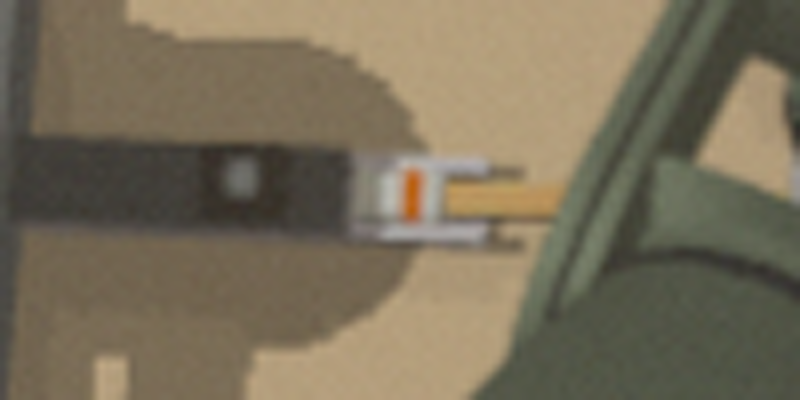

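The blade is centred in the trough and already moving the cartridge, with its tip at (445,200). I'll continue under the cover.

```bash
python3 -m creep '[[[0,0,0],[0.35,0,0],0.5],[[0,0,0],[0.35,0,0],0.5],[[0,0,0],[0.35,0,0],0.5],[[0,0,0],[0.35,0,0],0.5],[[0,0,0],[0.35,0,0],0.5],[[0,0,0],[0.35,0,0],0.5]]' >/dev/null; python3 go.py .5148 -.1035 .0178 -2.63
```

```text
t 12.675 pos [ 0.5148 -0.1036  0.018 ] yhead -2.663528759241799 f [ 1.338   1.3351 -0.0349] grip 1.7697231111728757
turn [ 0.0008  0.0001 -0.0006] shift cm [0.0096 0.0021 0.0164] j [-0.3636  0.3382  1.8115  0.0002  0.991  -0.3172]
```

```bash
python3 -m creep '[[[0.001,0,-0.001],[0.3,0,0.01],0.5],[[0,0,0],[0.3,0,0],0.5],[[0,0,0],[0.3,0,0],0.5],[[0,0,0],[0.3,0,0],0.5],[[0,0,0],[0.3,0,0],0.5],[[0,0,0],[0.3,0,0],0.5]]' >/dev/null; python3 go.py .5157 -.084 .0178 -2.63
```

```text
t 13.425 pos [ 0.5166 -0.0868  0.0186] yhead -2.531518727176552 f [-0.6755 -4.5558 -0.9732] grip 1.7480351850412228
turn [0.0017 0.0047 0.0017] shift cm [ 0.277  -0.0994  0.0832] j [-0.3292  0.334   1.8157 -0.0048  0.989  -0.2824]
```

```bash
python3 -m creep '[[[0,0,0],[0.3,0,0],0.5],[[0,0,0],[0.3,0,0],0.5],[[0,0,0],[0.3,0,0],0.5],[[0,0,0],[0.3,0,0],0.5],[[0,0,0],[0.3,0,0],0.5]]' >/dev/null; python3 go.py .5164 -.069 .0178 -2.63
```

```text
t 14.05 pos [ 0.5174 -0.0713  0.0187] yhead -2.5550043318868867 f [ 0.3681 -3.858   0.321 ] grip 1.7595936140173163
turn [0.0021 0.0053 0.0013] shift cm [ 0.2303 -0.1127  0.0921] j [-0.2998  0.331   1.8196 -0.0055  0.9877 -0.2522]
```

```bash
python3 -m creep '[[[0.001,0.002,0.001],[0.25,-0.04,0.03],0.5],[[0,0.001,0],[0.25,-0.02,0.02],0.5],[[0,0.001,0],[0.25,0,0.02],0.5],[[0,0,0],[0.25,0,0],0.5]]' >/dev/null; python3 go.py .517 -.057 .0178 -2.63
```

```text
t 14.55 pos [ 0.5174 -0.0605  0.018 ] yhead -2.620800307499793 f [-0.0357 -4.064  -0.1837] grip 1.7805893725064001
turn [0.0012 0.0009 0.0002] shift cm [ 0.3469 -0.0523  0.0154] j [-0.2823  0.3306  1.8223 -0.0007  0.9873 -0.2361]
```

```bash
f(){ python3 -c "
from plant import sense
s=sense();print(s['t'],s['ee_pos'].round(4),s['ft_force'].round(2),s['orientation'][:,2].round(4))"; }
python3 -m creep '[[[0,0,0],[0.2,-0.03,0],0.5],[[0,0,0],[0.15,0,0],0.5]]' >/dev/null; f
python3 -m creep '[[[0,0,0],[0.1,0,0],0.5],[[0,0,0],[0.1,0,0],0.5]]' >/dev/null; f
```

```text
14.8 [ 0.5173 -0.0567  0.018 ] [-0.59 -3.45  0.42] [ 1.4e-03 -9.0e-04 -1.0e+00]
15.05 [ 0.5173 -0.0545  0.018 ] [ 0.64 -4.01 -0.24] [ 1.2e-03 -9.0e-04 -1.0e+00]
```

```bash
cat > f.py <<'E'
from plant import sense
s=sense();print(s['t'],s['ee_pos'].round(4),s['ft_force'].round(2),s['orientation'][:,2].round(4))
E
python3 -m creep '[[[0,0,0],[0.1,0,0],0.5]]' >/dev/null; python3 f.py
```

```text
15.175 [ 0.5174 -0.0535  0.018 ] [ 0.51 -3.29 -0.5 ] [ 1.2e-03 -9.0e-04 -1.0e+00]
```

```bash
python3 -m creep '[[[0,0,0],[0.1,0,0],0.5]]' >/dev/null; python3 f.py
```

```text
15.3 [ 0.5174 -0.0525  0.018 ] [ 0.99 -3.64 -0.6 ] [ 0.0012 -0.001  -1.    ]
```

```bash
python3 -m creep '[[[0,0,0],[0.1,0,0],0.5]]' >/dev/null; python3 f.py
```

```text
15.425 [ 0.5175 -0.0514  0.018 ] [ 0.21 -2.64  0.  ] [ 0.0012 -0.001  -1.    ]
```

```bash
cat >> f.py <<'E'
import sys
sys.exit(1 if s['ft_force'][1]<-6.5 else 0)
E
python3 -m creep '[[[0,0,0],[0.08,0,0],0.5]]' >/dev/null; python3 f.py && python3 -m creep '[[[0,0,0],[0.08,0,0],0.5]]' >/dev/null && python3 f.py && python3 -m creep '[[[0,0,0],[0.08,0,0],0.5]]' >/dev/null && python3 f.py && python3 -m creep '[[[0,0,0],[0.08,0,0],0.5]]' >/dev/null && python3 f.py && python3 -m creep '[[[0,0,0],[0.08,0,0],0.5]]' >/dev/null && python3 f.py && python3 -m creep '[[[0,0,0],[0.08,0,0],0.5]]' >/dev/null && python3 f.py
```

```text
15.55 [ 0.5175 -0.0506  0.018 ] [ 0.31 -3.32 -0.92] [ 0.0011 -0.001  -1.    ]
15.675 [ 0.5175 -0.0497  0.018 ] [-0.07 -3.87  0.61] [ 0.001 -0.001 -1.   ]
15.8 [ 0.5175 -0.0488  0.018 ] [-0.15 -3.46 -0.29] [ 1.1e-03 -9.0e-04 -1.0e+00]
15.925 [ 0.5175 -0.0479  0.0179] [-0.42 -2.86  0.34] [ 1.e-03 -8.e-04 -1.e+00]
16.05 [ 0.5175 -0.0469  0.0179] [-0.28 -2.63  0.05] [ 9.e-04 -6.e-04 -1.e+00]
16.175 [ 0.5175 -0.0459  0.0178] [-0.6  -2.49 -0.38] [ 7.e-04 -2.e-04 -1.e+00]
```

```bash
python3 -m creep '[[[0,0,0],[0.08,0,0],0.5]]' >/dev/null; python3 f.py && python3 -m creep '[[[0,0,0],[0.08,0,0],0.5]]' >/dev/null && python3 f.py && python3 -m creep '[[[0,0,0],[0.08,0,0],0.5]]' >/dev/null && python3 f.py && python3 -m creep '[[[0,0,0],[0.08,0,0],0.5]]' >/dev/null && python3 f.py && python3 -m creep '[[[0,0,0],[0.08,0,0],0.5]]' >/dev/null && python3 f.py && python3 -m creep '[[[0,0,0],[0.08,0,0],0.5]]' >/dev/null && python3 f.py && python3 -m creep '[[[0,0,0],[0.08,0,0],0.5]]' >/dev/null && python3 f.py && python3 -m creep '[[[0,0,0],[0.08,0,0],0.5]]' >/dev/null && python3 f.py
```

```text
16.3 [ 0.5175 -0.0448  0.0178] [-0.03 -1.96 -0.63] [ 7.e-04  2.e-04 -1.e+00]
16.425 [ 0.5174 -0.0436  0.0177] [ 0.1  -0.93 -0.79] [ 5.e-04  7.e-04 -1.e+00]
16.55 [ 0.5172 -0.0421  0.0175] [ 0.16 -1.11  0.07] [-0.      0.0019 -1.    ]
16.675 [ 0.517  -0.0408  0.0173] [ 0.64 -0.87 -1.52] [-6.0e-04  2.7e-03 -1.0e+00]
16.8 [ 0.5168 -0.0396  0.0172] [-0.27 -0.08 -0.58] [-9.0e-04  3.2e-03 -1.0e+00]
16.925 [ 0.5168 -0.0385  0.0171] [0.47 0.5  0.04] [-0.0011  0.0035 -1.    ]
17.05 [ 0.5167 -0.0376  0.0171] [-0.67  0.33 -0.47] [-0.0012  0.0036 -1.    ]
17.175 [ 0.5168 -0.0367  0.0171] [ 0.24 -0.74 -0.72] [-0.0012  0.0036 -1.    ]
```

```bash
python3 go.py .5178 -.036 .0178 -2.63; python3 -m creep '[[[0,-0.001,0],[0.08,0.03,-0.02],0.5]]' >/dev/null; python3 f.py && python3 -m creep '[[[0,-0.001,0],[0.08,0.02,-0.01],0.5]]' >/dev/null && python3 f.py && python3 -m creep '[[[0,0,0],[0.08,0,0],0.5]]' >/dev/null && python3 f.py && python3 -m creep '[[[0,0,0],[0.08,0,0],0.5]]' >/dev/null && python3 f.py && python3 -m creep '[[[0,0,0],[0.08,0,0],0.5]]' >/dev/null && python3 f.py && python3 -m creep '[[[0,0,0],[0.08,0,0],0.5]]' >/dev/null && python3 f.py && python3 -m creep '[[[0,0,0],[0.08,0,0],0.5]]' >/dev/null && python3 f.py && python3 -m creep '[[[0,0,0],[0.08,0,0],0.5]]' >/dev/null && python3 f.py; python3 go.py .5180 -.03 .0178 -2.63
```

```text
t 17.175 pos [ 0.5168 -0.0367  0.0171] yhead -2.660841069967791 f [ 0.2435 -0.743  -0.7175] grip 1.7946911276829072
turn [-0.0014 -0.0036 -0.0005] shift cm [ 0.0771  0.1001 -0.0677] j [-0.2403  0.3287  1.8273  0.0039  0.9877 -0.196 ]
17.3 [ 0.517  -0.0359  0.0173] [-0.38  0.03 -1.02] [-0.0015  0.0026 -1.    ]
17.425 [ 0.5173 -0.0351  0.0174] [-0.03 -0.44 -0.19] [-0.0015  0.0015 -1.    ]
17.55 [ 0.5173 -0.0342  0.0174] [-0.35 -0.68 -1.28] [-0.0016  0.0015 -1.    ]
17.675 [ 0.5174 -0.0333  0.0174] [-0.75  0.55  0.36] [-0.0015  0.0015 -1.    ]
17.8 [ 0.5175 -0.0329  0.0175] [ 0.04 -2.95 -0.06] [-1.4e-03  6.0e-04 -1.0e+00]
17.925 [ 0.5178 -0.0328  0.0177] [-0.02 -3.39  0.01] [-1.e-03 -8.e-04 -1.e+00]
18.05 [ 0.5179 -0.0327  0.0179] [-0.96 -4.93 -0.11] [-9.e-04 -2.e-03 -1.e+00]
18.175 [ 0.5181 -0.0327  0.0181] [-0.72 -6.3   0.72] [-7.0e-04 -3.4e-03 -1.0e+00]
t 18.175 pos [ 0.5181 -0.0327  0.0181] yhead -2.5755864259778454 f [-0.7207 -6.3     0.7237] grip 1.820220602115772
turn [-0.0005  0.0034  0.001 ] shift cm [ 0.2664 -0.0221  0.0302] j [-0.2275  0.3282  1.8252 -0.0042  0.988  -0.1802]
```

Firm contact at TCP y ≈ -0.0327, so the tip is at about 111 mm and the cartridge centre at about 129 mm, inside the stop zone. I'll build the push up gradually.

```bash
python3 -m creep '[[[0,0.003,0],[0.1,0,0],0.5]]' >/dev/null; python3 f.py ; python3 -m creep '[[[0,0.001,0],[0.1,0,0],0.5]]' >/dev/null ; python3 f.py
```

```text
18.3 [ 0.5182 -0.0325  0.0182] [-0.19 -6.22 -0.5 ] [-5.e-04 -2.e-03 -1.e+00]
18.425 [ 0.5182 -0.0325  0.0182] [-0.66 -5.69  1.01] [-6.0e-04 -2.8e-03 -1.0e+00]
```

```bash
python3 -m creep '[[[0,0.002,0],[0.15,0,0.02],0.5]]' >/dev/null; python3 f.py ; python3 -m creep '[[[0,0.002,0],[0.15,0,0.01],0.5]]' >/dev/null ; python3 f.py; python3 -m creep '[[[0,0.002,0],[0.15,0,0.01],0.5]]' >/dev/null ; python3 f.py
```

```text
18.55 [ 0.5184 -0.0324  0.0182] [-1.07 -6.84  0.09] [-3.0e-04 -3.4e-03 -1.0e+00]
18.675 [ 0.5187 -0.0324  0.0183] [-0.99 -8.14  0.66] [ 1.0e-04 -4.1e-03 -1.0e+00]
18.8 [ 0.5188 -0.0324  0.0184] [-2.16 -7.07 -0.24] [ 2.0e-04 -4.9e-03 -1.0e+00]
```

```bash
python3 -m creep '[[[0,0.004,0],[0.2,-0.05,0.02],0.5]]' >/dev/null; python3 f.py ; python3 -m creep '[[[0,0.004,0],[0.22,-0.04,0.02],0.5]]' >/dev/null ; python3 f.py; python3 go.py .5180 -.0325 .0178 -2.63
```

```text
18.925 [ 0.5188 -0.0322  0.0185] [-0.93 -9.06  0.88] [ 0.001  -0.0042 -1.    ]
19.05 [ 0.5188 -0.0321  0.0186] [-1.96 -8.7  -1.56] [ 0.0018 -0.0041 -1.    ]
t 19.05 pos [ 0.5188 -0.0321  0.0186] yhead -2.2665022249389284 f [-1.9597 -8.6973 -1.5596] grip 1.758909882940485
turn [0.002  0.004  0.0063] shift cm [-0.0432 -0.0795  0.0765] j [-0.226   0.3271  1.8255 -0.0043  0.9863 -0.1841]
```

```bash
python3 -m creep '[[[0.001,0.006,0.003],[0.28,-0.06,0.04],0.5]]' >/dev/null; python3 f.py ; python3 -m creep '[[[0.001,0.006,0.003],[0.28,-0.05,0.04],0.5]]' >/dev/null ; python3 f.py; python3 go.py .5180 -.0325 .0178 -2.63
```

```text
19.175 [ 0.5188 -0.0319  0.0185] [ -1.52 -10.77  -1.89] [ 0.0018 -0.0029 -1.    ]
19.3 [ 0.5187 -0.0319  0.0184] [ -0.43 -10.46  -0.44] [ 0.0015 -0.002  -1.    ]
t 19.3 pos [ 0.5187 -0.0319  0.0184] yhead -2.458909508453833 f [ -0.4309 -10.4607  -0.4447] grip 1.7684361960832113
turn [0.0016 0.0019 0.003 ] shift cm [-0.0622 -0.0633  0.0579] j [-0.227   0.3274  1.8256 -0.0019  0.9866 -0.183 ]
```

```bash
python3 -m creep '[[[0,0.005,0.002],[0.33,-0.05,0.03],0.5],[[0,0.005,0.002],[0.33,-0.04,0.03],0.5]]' >/dev/null; python3 f.py ; python3 -m creep '[[[0,0.005,0.002],[0.33,-0.04,0.03],0.5],[[0,0.005,0.002],[0.33,-0.04,0.03],0.5]]' >/dev/null ; python3 f.py; python3 go.py .5180 -.0325 .0178 -2.63
```

```text
19.55 [ 0.5187 -0.0318  0.0185] [ -0.61 -12.48   0.08] [ 0.0028 -0.0039 -1.    ]
19.8 [ 0.5188 -0.0318  0.0187] [ -1.93 -11.65   0.98] [ 0.004  -0.0058 -1.    ]
t 19.8 pos [ 0.5188 -0.0318  0.0187] yhead -2.5250868694876423 f [ -1.928  -11.6515   0.9804] grip 1.7653733388706745
turn [0.0042 0.0056 0.0018] shift cm [-0.0763 -0.0741  0.089 ] j [-0.2246  0.3255  1.8275 -0.0057  0.9835 -0.1774]
```

Steady at about 12 N. I'll hold this for over a second.

```bash
python3 -m creep '[[[0.002,0.007,0.002],[0.33,-0.05,0.04],0.5],[[0.002,0.007,0.002],[0.33,-0.05,0.04],0.5],[[0.001,0.006,0.002],[0.33,-0.04,0.04],0.5]]' >/dev/null; python3 f.py; python3 -m creep '[[[0.001,0.006,0.002],[0.33,-0.04,0.04],0.5],[[0.001,0.006,0.002],[0.33,-0.04,0.04],0.5],[[0.001,0.006,0.002],[0.33,-0.04,0.04],0.5]]' >/dev/null; python3 f.py;  python3 -m creep '[[[0.001,0.006,0.002],[0.33,-0.04,0.04],0.5],[[0.001,0.006,0.002],[0.33,-0.04,0.04],0.5],[[0.001,0.006,0.002],[0.33,-0.04,0.04],0.5]]' >/dev/null; python3 f.py; python3 -m creep '[[[0.001,0.006,0.002],[0.33,-0.04,0.04],0.5],[[0.001,0.006,0.002],[0.33,-0.04,0.04],0.5],[[0.001,0.006,0.002],[0.33,-0.04,0.04],0.5]]' >/dev/null; python3 f.py; python3 go.py .5180 -.0325 .0178 -2.63
```

```text
20.175 [ 0.5185 -0.0317  0.0185] [ -0.48 -11.9   -0.44] [ 5.0e-04 -3.4e-03 -1.0e+00]
20.55 [ 0.5184 -0.0318  0.0183] [ -1.97 -12.51   0.29] [-0.001  -0.0031 -1.    ]
20.925 [ 0.5184 -0.0317  0.0183] [ -1.36 -12.25   1.02] [-0.0025 -0.0028 -1.    ]
21.3 [ 0.5183 -0.0317  0.0182] [ -0.88 -11.97   0.53] [-0.0042 -0.0025 -1.    ]
t 21.3 pos [ 0.5183 -0.0317  0.0182] yhead -2.6946625133866564 f [ -0.8779 -11.9684   0.5344] grip 1.7973830541493723
turn [-0.004   0.0027 -0.0011] shift cm [-0.0772 -0.0244  0.0402] j [-0.2257  0.3305  1.8218 -0.004   0.9928 -0.1764]
```

Held at about 12 N for more than 1.5 s. I'm withdrawing straight back.

```bash
python3 -m creep '[[[-0.002,0,0],[-0.3,0,0],0.5],[[0,0,0],[-0.7,0,0],0.5],[[0,0,0],[-1,0,0],0.5]]' >/dev/null; python3 go.py .5170 -.055 .0178 -2.63
```

```text
t 21.675 pos [ 0.5168 -0.0506  0.0178] yhead -2.7405633520800943 f [-0.0294  0.349  -1.0336] grip 1.7423778975789732
turn [-0.0028 -0.0008 -0.0019] shift cm [-0.4347  0.0364 -0.0048] j [-0.2646  0.3306  1.8229  0.0002  0.991  -0.2169]
```

```bash
python3 -m creep '[[[-0.002,0,-0.002],[-1,0.03,0],0.5],[[0,0,0],[-1,0,0],0.5],[[0,0,0],[-1,0,0],0.5]]' >/dev/null; python3 go.py .5153 -.092 .0178 -2.63;  python3 -m creep '[[[0,0,0],[-1,0,0],0.5],[[0,0,0],[-1,0,0],0.5],[[0,0,0],[-1,0,0],0.5]]' >/dev/null; python3 go.py .5139 -.122 .0178 -2.63
```

```text
t 22.05 pos [ 0.5156 -0.0822  0.0175] yhead -2.6335272166881882 f [-0.328   0.9491 -1.4393] grip 1.7396767549715237
turn [-0.0007 -0.0017 -0.0001] shift cm [-0.9774  0.0156 -0.0283] j [-0.325   0.3348  1.8176  0.0017  0.9904 -0.2799]
t 22.425 pos [ 0.5141 -0.1146  0.0175] yhead -2.663411592878686 f [ 0.5715  0.1324 -1.0004] grip 1.7495272328755587
turn [-0.0006 -0.0017 -0.0006] shift cm [-0.7393  0.0111 -0.0314] j [-0.3847  0.343   1.8061  0.0017  0.9937 -0.3391]
```

```bash
python3 -m creep '[[[0,0,0],[-1.2,0,-0.02],0.5],[[0,0,0],[-1.2,0,0],0.5],[[0,0,0],[-1.2,0,0],0.5],[[0,0,0],[-1.5,0,0],0.5],[[0,0,0],[-1.5,0,0],0.5],[[0,0,0],[-1,0,0],0.5],[[0,0,0],[0,0,-2],0.5],[[0,0,0],[0,0,-2],0.5],[[0,0,0],[0,0,-1],0.5]]' >/dev/null; python3 go.py .444 -.2727 .07 -99
python3 - <<'E'
from look import *
p,d=shot('top','top8')
cv2.imwrite('pics/b8.png',cv2.resize(p[150:250,170:330,::-1],None,fx=5,fy=5,interpolation=cv2.INTER_CUBIC))
E
```

```text
t 23.55 pos [ 0.509  -0.198   0.0674] yhead -2.8037809748880296 f [-0.0666 -0.0025 -0.7847] grip 1.8039613619545154
turn [-0.0052  0.0004  1.6789] shift cm [-7.7795 -6.1264 -0.2645] j [-0.5303  0.3036  1.731   0.0014  1.1114 -0.482 ]
```

View pics/b8.png

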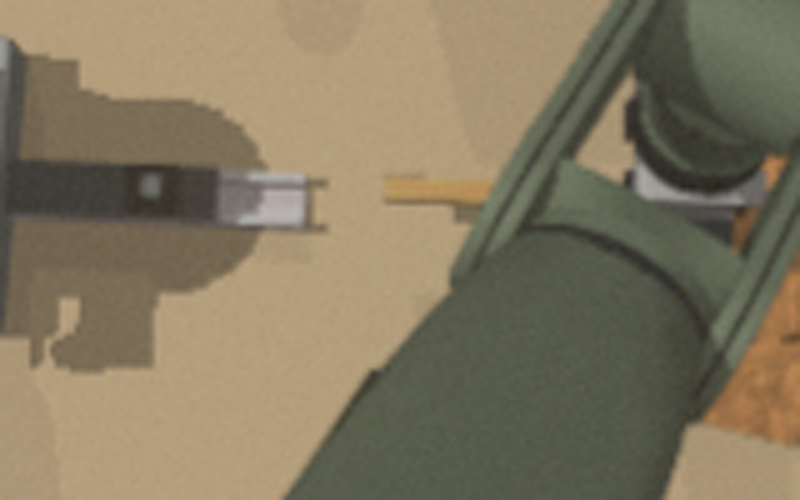

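The trough is empty, so the cartridge stayed under the cover and the stick is clear. Next I'll return it to the mat.

```bash
python3 -m creep '[[[0,0,0],[-3.9,-3.1,0],0.5],[[0,0,0],[-3.9,-3.1,0],0.5],[[0,0,0.168],[0,0,0],0.5],[[0,0,0.168],[0,0,0],0.5],[[0,0,0.168],[0,0,0],0.5],[[0,0,0.168],[0,0,0],0.5],[[0,0,0.168],[0,0,0],0.5],[[0,0,0.168],[0,0,0],0.5],[[0,0,0.168],[0,0,0],0.5],[[0,0,0.168],[0,0,0],0.5],[[0,0,0.168],[0,0,0],0.5],[[0,0,0],[0,0,0],0.5]]' >/dev/null; python3 go.py .44 -.27 .0125 -99
```

```text
t 25.1 pos [ 0.4385 -0.2729  0.0621] yhead -92.07851425531682 f [ 0.4717 -0.7469 -0.762 ] grip 1.7501157148851754
turn [-0.0084  0.0092  0.1208] shift cm [ 0.1791 -0.2477  4.9642] j [-0.7252  0.2603  1.8012  0.0016  1.0924  0.8811]
```

```bash
python3 -m creep '[[[-0.008,0.009,0.12],[0.18,-0.25,0],0.5],[[0,0,0],[0,0,1.5],0.5],[[0,0,0],[0,0,1.3],0.5],[[0,0,0],[0,0,0.6],0.5],[[0,0,0],[0,0,0],0.5]]' >/dev/null; python3 go.py .44 -.27 .0125 -99
```

```text
t 25.725 pos [ 0.4389 -0.2694  0.0236] yhead -98.43722534956349 f [ 0.5352 -1.061  -1.7575] grip 1.7745283043170614
turn [-0.0027  0.0039  0.0098] shift cm [0.1254 0.0498 1.1116] j [-0.7188  0.3141  1.8299  0.0003  1.0024  0.9991]
```

```bash
python3 -m creep '[[[-0.003,0.004,0.01],[0,0,0.5],0.5]]' >/dev/null; python3 go.py .44 -.27 .0125 -99;  python3 -m creep '[[[0,0,0],[0,0,0.3],0.5]]' >/dev/null; python3 go.py .44 -.27 .0125 -99; python3 -m creep '[[[0,0,0],[0,0,0.15],0.5]]' >/dev/null; python3 go.py .44 -.27 .0125 -99
```

```text
t 25.85 pos [ 0.4394 -0.2699  0.0188] yhead -99.01977663526796 f [-0.0765 -0.0227 -0.3566] grip 1.7737290197408055
turn [ 0.001  -0.0013 -0.0003] shift cm [0.0626 0.0032 0.6258] j [-0.7186  0.3197  1.8354 -0.0002  0.9849  1.0097]
t 25.975 pos [ 0.4392 -0.2698  0.0155] yhead -99.01477081949466 f [ 0.1701 -0.7123 -0.4488] grip 1.7842263363388087
turn [ 0.001  -0.0012 -0.0003] shift cm [0.0784 0.0086 0.3017] j [-0.7187  0.325   1.8368 -0.0003  0.9782  1.0096]
t 26.1 pos [ 0.4394 -0.2699  0.014 ] yhead -99.00722080510367 f [ 0.3251  0.27   -1.4949] grip 1.77610296298131
turn [ 0.0012 -0.0015 -0.0001] shift cm [0.0633 0.0021 0.1521] j [-0.7186  0.3277  1.8373 -0.0002  0.9748  1.0095]
```

```bash
python3 -m creep '[[[0,0,0],[0,0,0.1],0.5]]' >/dev/null; python3 f.py;  python3 -m creep '[[[0,0,0],[0,0,0.1],0.5]]' >/dev/null; python3 f.py; python3 -m creep '[[[0,0,0],[0,0,0.05],0.5]]' >/dev/null; python3 f.py
```

```text
26.225 [ 0.4395 -0.27    0.0131] [ 1.    0.38 -1.42] [ 0.0015 -0.0017 -1.    ]
26.35 [ 0.4397 -0.2701  0.0122] [ 0.67 -0.07 -0.57] [ 0.0019 -0.0019 -1.    ]
26.475 [ 0.4398 -0.2703  0.0119] [-1.03 -0.6   0.71] [ 0.0022 -0.0022 -1.    ]
```

Contact with the mat at TCP z ≈ 12 mm, as expected. Now I'll release with low grip force.

```bash
python3 -m creep '[[[0,0,0],[0,0,0],2.2],[[0,0,0],[0,0,0],2.8],[[0,0,0],[0,0,0],3.4],[[0,0,0],[0,0,0],4]]' >/dev/null; python3 go.py .44 -.27 .0125 -99
```

```text
t 26.975 pos [ 0.4405 -0.2708  0.0126] yhead -98.99758274777896 f [-0.0318 -0.0842 -0.9195] grip 3.8999066297492173
turn [ 0.0027 -0.0041  0.    ] shift cm [-0.0606 -0.0702  0.0064] j [-0.7186  0.3309  1.8367 -0.0001  0.9691  1.0093]
```

```bash
python3 -m creep '[[[0.002,-0.003,0],[0,0,-1.5],4.5],[[0,0,0],[0,0,-3],5],[[0,0,0],[0,0,-4],6],[[0,0,0],[0,0,-5],6],[[0,0,0],[0,0,-5],6],[[0,0,0],[0,4,-3],6],[[0,0,0],[-3,-4,-2],6],[[0,0,0],[-3,-5,0],6],[[0,0,0],[-3,-5,0],6],[[0,0,0],[-2,-5,0],6],[[0,0,0],[0,-5,0],6],[[0,0,0],[0,0,0],6]]'
python3 - <<'E'
from look import *
p,d=shot('top','top9')
cv2.imwrite('pics/b9.png',cv2.resize(p[100:250,160:380,::-1],None,fx=3.5,fy=3.5,interpolation=cv2.INTER_CUBIC))
p,d=shot('scene','scene9');cv2.imwrite('pics/s9.png',p[:,:,::-1])
E
```

```text
t: 28.48
ee_pos: [0.3618, -0.0518, 0.2661]
orientation: [[0.987, -0.158, 0.014], [-0.158, -0.987, -0.007], [0.014, 0.005, -1.0]]
ft_force: [-0.4, -0.4, -0.5]
grip_width: 0.638
```

View pics/b9.png

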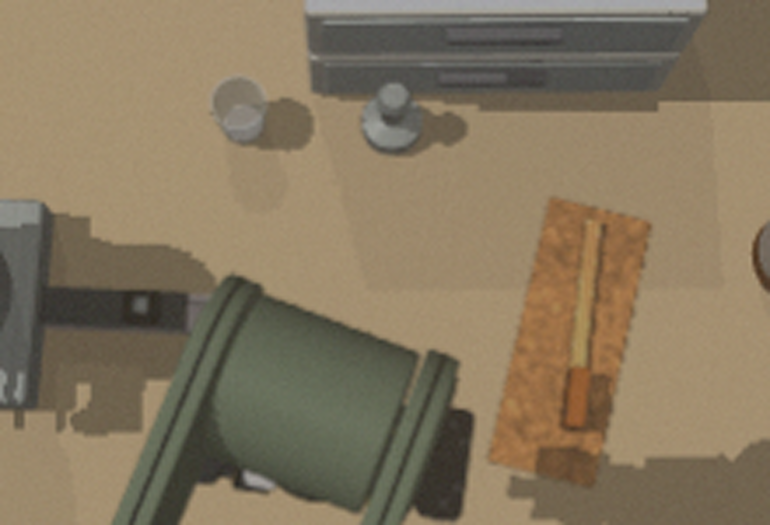

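View pics/s9.png

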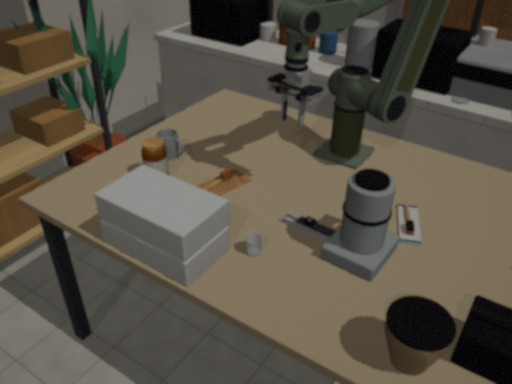

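The stick lies on the mat, with its handle at (577,398) and tip at (595,222). The cup, tamper, grinder and brush are where they were. I'll check the blade height, then hand in.

```bash
python3 - <<'E'
from look import *
np.set_printoptions(precision=4,suppress=True)
C=cloud('top',np.load('pics/top9.npz')['d'])
P=C[155:225,310:345].reshape(-1,3);
b=P[(P[:,2]>.0095)&(P[:,2]<.02)];h=P[(P[:,2]>.033)&(P[:,2]<.055)]
print('blade',b.mean(0),np.polyfit(b[:,0],b[:,2],1),'handle',h.mean(0))
hc=h.mean(0)[:2];u=(b.mean(0)[:2]-hc);u/=np.linalg.norm(u);print('mid',hc+.0725*u,'dist to mat',np.linalg.norm(hc+.0725*u-[.498,-.272]))
print(sense()['dq'].round(4));hand_in()
E
```

```text
blade [ 0.5352 -0.2832  0.0137] [-0.0006  0.014 ] handle [ 0.4367 -0.2682  0.0413]
mid [ 0.5084 -0.2791] dist to mat 0.012613623639574408
[-0.0413  0.0228 -0.0045  0.0006 -0.007  -0.0017]
the job is handed in; nothing more can be done
```

I used the push stick to feed the cartridge under the cover until it met the hidden stop. I then held it there, put the stick back on the mat and handed in at about 28.6 s.

- **Pressing:** The stop came up with the stick's tip about 111 mm from the chute entrance, which puts the cartridge's centre at about 129 mm. The wrist force sensor read 11.7–12.5 N for about 1.7 s with the arm not moving. The highest reading at any point was about 12.5 N. It also showed up to about 2 N sideways, so part of the load may have been light contact between the stick and the chute wall.
- **Cartridge:** After I pulled the stick out, the trough was empty, so the cartridge stayed under the cover. Its final position comes from the arm's position and was not seen directly.
- **Stick:** It lies flat, with a blade slope of about 0.001 rad. Its mid-length is about 13 mm from the mat's centre. The gripper is open and well clear.
- **Bystanders:** In the pictures the shot cup, tamper, brush and grinder looked unmoved. I did not measure the bystanders' positions at the end.
- **Disagreements:** The depth camera read about 2 mm low, and camera and arm positions differed by up to about 2 mm. I corrected both by comparing the stick and chute in the same picture. The first sideways corrections overshot by up to a factor of two and were redone before the stick entered the chute. At hand-in the arm joints still showed a small leftover motion of about 0.04 rad/s in free air.

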